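Ratchet the coil up to its marked notch

TASK

Set up the induction demonstration: lift the coil table on the ratchet stand by its front handle until its pawl has clicked over the next tooth, the red one, so that the hanging magnet reaches into the coil standing loose on the table. Go no further than that notch; ease the table down until the pawl rests on the red tooth and carries it, without dropping it, then let go. The coil must stay standing in its tray, and the things around stay where they are.

Things in the scene. Friction and masses are not known exactly. Their poses are not given: they have to be found in the camera images.
- lift_table (a joint): height of the lift table above its start, m: the pawl rests on the four teeth at about -0.030, 0 (start), 0.030 (red) and 0.060; top stop 0.065. Slides straight up only; weighs 0.6 to 0.9 kg with the coil. Let go, it drops to the last tooth passed. The pawl snaps over a tooth by itself 1 to 3 mm above its resting height, with one or two N more pull before; passed teeth stop it from going back.
- handle (a point): centre of the black handle grip that sticks out level from the front of the lift table and rides with it: 40 mm long (x), 16 wide (y), 18 high (z), firm to the table by a 10 mm thick neck at its +x end. x points from the handle to the coil and stand, y to the stand's left, z up. The table's front edge is 41 mm behind (+x of) this point; 60 mm or more is free below the grip.
- coil_middle (a point): centre of the loose coil, 0.3 kg, copper-coloured with black end plates, 62 x 62 x 62 mm, square hole upright. It stands in the tray: 78 mm behind the handle's centre and 37 mm above it. Its own y axis points up.
- clamp_screw (a point): front end of the black thumb screw (23 mm across, lying along x) of the magnet clamp: a fixed overhang, 11 mm behind and 123 mm above the handle's centre when the table rests on the red tooth. A gripper pointing straight down on the handle fouls it: come from the front, leaning back 25 to 45 degrees.
- red_tooth (a point): top of the red-painted tooth (the third from below of four steel saw teeth) on the front of the aluminium column; the column (23 x 30 mm, 294 mm high) stands 85 mm to the left of the coil's axis. Same axes as the stand; fixed.
- pawl_nose (a point): lower edge of the nose of the small brass pawl on the table's carriage; when it rests on the red tooth it lies at red_tooth within about 1 to 2 mm.
- ratchet_stand: fixed heavy grey stand; origin at the table top under the coil's axis; x away from the handle side, y to the left, towards the column, z up. Base reaches 45 mm to the front, 80 back, 120 left, 42 right; column top 298 mm up. A red and blue bar magnet (15 x 10 x 100 mm) hangs over the origin from a blue clamp and boom, its lower end 177 mm above the origin.
- multimeter: yellow and black pocket multimeter, 142 x 74 x 41 mm, lying on the brown bench to the right of the stand; origin centre of its underside; leave alone
- iron_core: dark grey laminated iron bar, 22 x 80 x 20 mm, lying in front of the stand; origin centre of its underside; leave alone
- compass: round compass, 82 mm across, 16 mm high, on the brown bench in front of the stand, to the right; origin centre of its underside; leave alone
- tray (a point): centre of the aluminium tray's floor on the lift table, where the coil stands; 74 mm square with a 7 mm high rim, 2 mm of play round the coil. Same axes as the handle.
Not all that is in view belongs to the job. Leave any pink look-alike of the part that bears coil_middle alone.

How it is judged:
By the outcome, as a careful person would: the job done as asked, in the order asked, and still so for the second after the job is handed in, with the robot touching nothing.
It also fails if it takes over 35 s, if anything falls off the work surface, if the arm or the gripper's body presses on something with over 40 N, if the wrist force passes 120 N, or if a joint passes its speed limit or range.

ROBOT

A 6-joint arm with a two-finger parallel gripper is mounted at the origin on the work surface; the furniture and walls round the work are solid. World frame = base frame: x ahead of the robot, y to its left, z up, the work surface at z = 0. Lengths are in mm, angles in rad, forces in N, time in s.
With the tool pointing down it reaches from about 350 to 775 mm from the base axis. Payload 7.3 kg.
Tool frame: the origin (TCP) lies between the finger pads; the fingertips stand 14 mm ahead of it and the grasp point (between the pads) lies 5 mm behind it; z points along the fingers, y is the line along which they close (so a half turn about z gives the same grasp; the last joint's range is limited). The gripper opens to 92 mm and grips with 3 to 60 N. Pads are 19 mm wide; open, the fingers measure 130 mm over their backs; the gripper's body (75 mm by 190 mm) begins 47 mm behind the grasp point.
Start: joints at [0.961, 0.342, 1.524, -0, 1.275, -0.146], TCP at [234.847, 469.564, 240.741] pointing down, gripper open.
Joint ranges: [-2.53, 2.53], [-0.77, 2.02], [0.04, 2.7], [-1, 4.14], [0.28, 2.66], [-3.11, 3.11]. Speed limits (rad/s): [2.57, 2.57, 3.14, 3.14, 3.14, 3.14].

INTERFACE

Orientations are given as [roll, pitch, yaw] about the fixed x, y, z axes, in that order (R = Rz(yaw) Ry(pitch) Rx(roll)).
In Python, from plant import get_obs, cams, close_job gives the robot as it stands. The module is installed in compiled form; this text tells all that it offers.
- The arm moves only by the shell command python3 -m creep 'ROWS'. ROWS is JSON, a list of rows, each an object of numbers: "hand": the opening, from 0 (shut) to 1 (fully open); "tx", "ty", "tz": the shift along the tool's x, y, z in m; "spin": the turn about the tool's z in degrees. In form: [{"hand": .., "tx": .., "ty": .., "tz": .., "spin": ..}, ...]. A call has 1 to 5 rows; each row shifts and turns the commanded pose from where the row before left it, along the tool's axes as they then stand; what a row does not reach is not made up. A row lasts 1/8 s, in which the tool goes at most 62.5 mm and 10.7 degrees, less where a joint would pass 70% of its speed; a pose out of reach is approached as far as the arm can. A call is refused whole if a number of a shift passes 0.0625 or a number of a turn 10.7, either way. A call with a gripper value outside its range is refused whole. The fingers move at their own pace and stop on an object; the grip force is fixed at half the most. Time passes only in rows, so rows that do not move let the fingers close. It gives the time, the measured TCP pose, the force, the opening and the grip force at its end, in the units of the state.
- get_obs(): the state, without advancing time (a new reading comes with each control period).
- cams.capture(name): name is "side" or "top" or "wrist"; returns a dict with "color" (420x560x3 uint8, red, green, blue), "K" (3x3 intrinsics, pixels), "R" (3x3) and "t" (3): a world point X has camera coordinates R X + t. Camera axes: x right, y down, z forward; pixel columns grow to the right and rows downward; lengths in mm; the calibration is good to about 2 mm. A picture is of the moment at which its call begins. There is no depth.
- close_job(): hands the job in; it is judged then, once.
The state is a dict: "time": time; "joint_positions": joint angles; "dq": joint speeds; "tau": joint torques, N m; "tool_pos": TCP position; "tcp_rot": TCP orientation; "contact_force": force on the tool from outside, world axes, zero at the start; "moment": the same for the moment, N m; "grip_width": finger opening in mm; "finger_force": force on a finger pad.
Only numpy, scipy, OpenCV 4.12 (cv2) and the standard library are available. Lean on these libraries where they do the work, as an engineer would, in place of code of your own. Each camera call takes 0.05 s, during which the arm holds its last target. There are 200 camera calls.

## Working session

There is one attempt and no reset: what is moved stays moved. The work goes in short steps, Python scripts to look and compute and a shell command to move; the robot and the scene stay as the last step left them, time stands still between calls to the robot, and variables do not carry over. Pictures are saved under pics/ and viewed, at most 10 in all, crops included, and the job is handed in when it is done.

```bash
mkdir -p pics; cat > h.py <<'E'
import numpy as np, cv2, pickle
from plant import get_obs, cams
def snap(name,fn):
    c=cams.capture(name); cv2.imwrite(f'pics/{fn}.png',cv2.cvtColor(c['color'],cv2.COLOR_RGB2BGR)); pickle.dump(c,open(f'pics/{fn}.pkl','wb')); return c
def load(fn): return pickle.load(open(f'pics/{fn}.pkl','rb'))
def proj(c,X):
    p=c['K']@(c['R']@np.array(X,float)+c['t']); return p[:2]/p[2]
def tri(obs): # [(cam,(u,v)),...]
    A=[]
    for c,(u,v) in obs:
        P=c['K']@np.c_[c['R'],c['t']]; A+=[u*P[2]-P[0],v*P[2]-P[1]]
    A=np.array(A); A/=np.linalg.norm(A[:,:3],axis=1)[:,None]
    return np.linalg.lstsq(A[:,:3],-A[:,3],rcond=None)[0]
E
python3 - <<'E'
from h import *
a=snap('side','s0');b=snap('top','t0')
for c in(a,b): print(c['K'][0,0],c['R'].round(2).tolist(),(-c['R'].T@c['t']).round())
im=np.hstack([cv2.imread('pics/s0.png'),cv2.imread('pics/t0.png')])
print(get_obs())
E
```

```text
453.50955947178113 [[0.82, -0.58, 0.01], [-0.36, -0.51, -0.78], [0.46, 0.64, -0.62]] [  80. -196.  694.]
383.2444462542013 [[0.01, -1.0, -0.04], [-0.99, -0.01, -0.13], [0.13, 0.04, -0.99]] [355. 336. 993.]
{'time': 0.1, 'joint_positions': array([ 9.61031269e-01,  3.42642489e-01,  1.52488239e+00, -1.32225099e-05,
        1.27539860e+00, -1.46000475e-01]), 'dq': array([-0.00033198, -0.0009393 , -0.00161404, -0.00166927, -0.00166694,
        0.00066897]), 'tau': array([ 1.62919729e-03, -4.32005239e+01, -2.44695300e+01,  7.17996061e-02,
        5.25537122e-02, -6.09946278e-05]), 'tool_pos': array([234.63666505, 469.28408687, 240.13357547]), 'tcp_rot': array([-3.14027415e+00, -1.81100488e-04,  2.67783181e+00]), 'contact_force': array([-0.60526995,  0.15576858, -0.87517257]), 'moment': array([-0.0093533 ,  0.00323938,  0.00255289]), 'finger_force': 0.0, 'grip_width': 91.93379439538462}
```

View pics/s0.png

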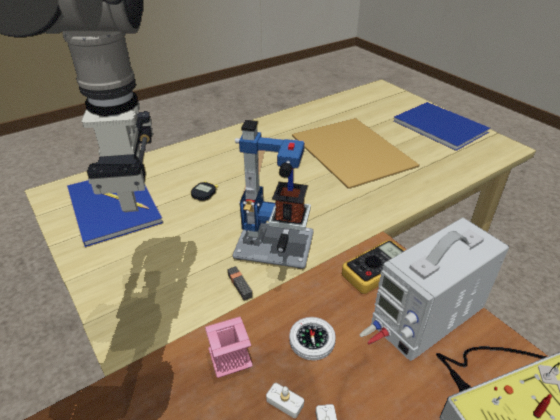

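View pics/t0.png

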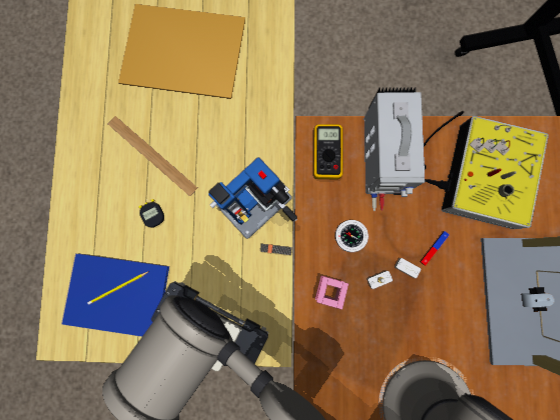

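The side view shows the stand at (275,200) with the copper coil at (290,203) and the black handle at (283,242). The only look-alike is the pink coil at (228,345) side / (331,292) top. The copper one with black end plates, standing in the tray, is the one meant. I'll enlarge both views to confirm.

```bash
python3 - <<'E'
import cv2
a=cv2.imread('pics/s0.png')[115:275,225:325];b=cv2.imread('pics/t0.png')[145:265,200:300]
a=cv2.resize(a,None,fx=3.75,fy=3.75,interpolation=3);b=cv2.resize(b,None,fx=4,fy=4,interpolation=3)
import numpy as np
o=np.zeros((600,780,3),np.uint8);o[:600,:375]=a;o[:480,378:778]=b;cv2.imwrite('pics/c0.png',o)
E
```

```text
(no output)
```

View pics/c0.png

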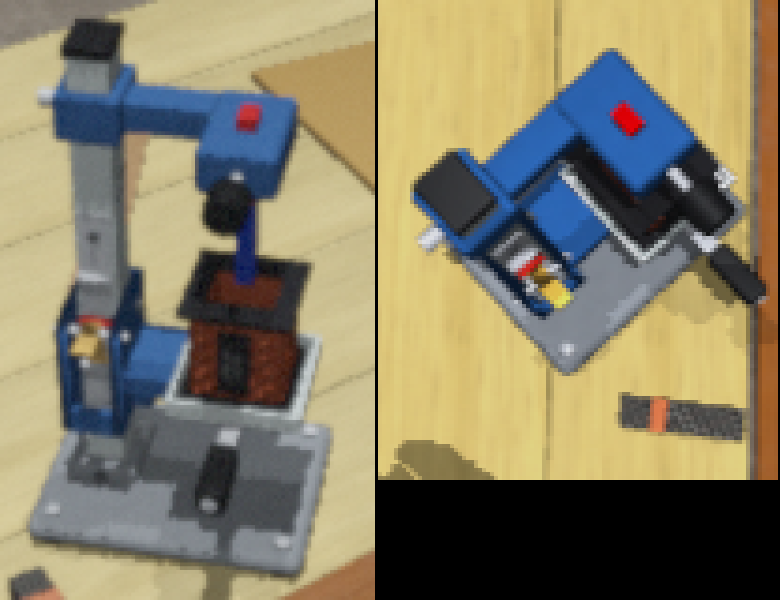

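Confirmed: copper coil with black end plates in the tray under the magnet. The grip's centre is at side (282,242.5), top (289,213); the column cap is at side (249.8,125), top (219.3,193), and the magnet's red top at side (291.7,146), top (262.5,175).

```bash
python3 - <<'E'
from h import *
a=load('s0');b=load('t0')
f=lambda s,t: tri([(a,(225+s[0]/3.75,115+s[1]/3.75)),(b,(200+(t[0]-378)/4,145+t[1]/4))])
H=f((214,478),(733,271));M=f((250,117),(628,120));C=f((93,40),(455,192))
H1=f((208,505),(759,294));H2=f((223,448),(707,247))
for n,p in dict(H=H,M=M,C=C,H1=H1,H2=H2).items(): print(n,p.round(1))
for d in (H2-H1,M-H): print(np.degrees(np.arctan2(d[1],d[0])))
d=C-M; print('col',np.degrees(np.arctan2(d[1],d[0]))-90, np.hypot(*d[:2]),np.hypot(*(M-H)[:2]))
from scipy.spatial.transform import Rotation as Ro
print(Ro.from_euler('xyz',get_obs()['tcp_rot']).as_matrix().round(3).tolist())
w=snap('wrist','w0');print((-w['R'].T@w['t']).round(),w['R'].round(2).tolist())
E
```

```text
H [454.9 337.2  95.7]
M [509.8 387.6 268.1]
C [470.3 467.2 287.4]
H1 [441.1 322.1  95.9]
H2 [469.7 352.1  98. ]
46.34764432708963
42.557194856131055
col 26.355800645051062 88.81154858103727 74.49944041404744
[[-0.894, 0.447, -0.001], [0.447, 0.894, -0.001], [0.0, -0.001, -1.0]]
[166. 503. 385.] [[0.45, 0.89, -0.0], [0.86, -0.43, 0.28], [0.25, -0.13, -0.96]]
```

The interface gives no tilt, but the handle needs a lean. A target beyond the arm's reach is only approached, so it may tip the tool. I'll test that high up in free space, with the tool turned to the stand's axes (yaw about 44°).

```bash
python3 -m creep '[{"tz":-0.055,"spin":-10.1},{"tz":-0.055,"spin":-10.1},{"tz":-0.055,"spin":-10.1},{"tz":-0.055,"spin":-10.1},{"tz":-0.055,"spin":-10.1}]'
python3 -m creep '[{"hand":1,"spin":-10.1},{"spin":-10.0},{"ty":-0.058},{"ty":-0.058},{"ty":-0.058}]'
python3 -c "
from h import *
from scipy.spatial.transform import Rotation as Ro
o=get_obs();print(o['tool_pos'],o['joint_positions'].round(3),Ro.from_euler('xyz',o['tcp_rot']).as_matrix().round(3).tolist())"
```

```text
[234.67461443 469.32929283 240.21267071] [ 0.961  0.343  1.525  0.     1.275 -0.146] [[-0.894, 0.447, -0.001], [0.447, 0.894, -0.001], [0.0, -0.001, -1.0]]invalid input at $[0]: expected keys hand, tx, ty, tz, spin
invalid input at $[0]: expected keys hand, tx, ty, tz, spin
```

All keys are needed in every row.

```bash
cat > st.py <<'E'
from h import *
from scipy.spatial.transform import Rotation as Ro
o=get_obs();R=Ro.from_euler('xyz',o['tcp_rot']).as_matrix()
print(round(o['time'],2),o['tool_pos'].round(1),o['joint_positions'].round(3),'z',R[:,2].round(3),'x',R[:,0].round(3),'F',o['contact_force'].round(1),'g',round(float(o['grip_width']),1),round(float(o['finger_force']),1))
E
python3 -m creep '[{"hand":1,"tx":0,"ty":0,"tz":-0.055,"spin":-10.1},{"hand":1,"tx":0,"ty":0,"tz":-0.055,"spin":-10.1},{"hand":1,"tx":0,"ty":0,"tz":-0.055,"spin":-10.1},{"hand":1,"tx":0,"ty":0,"tz":-0.055,"spin":-10.1},{"hand":1,"tx":0,"ty":0,"tz":-0.055,"spin":-10.1}]'; python3 st.py
python3 -m creep '[{"hand":1,"tx":0,"ty":0,"tz":0,"spin":-10.1},{"hand":1,"tx":0,"ty":0,"tz":0,"spin":-10},{"hand":1,"tx":0,"ty":-0.058,"tz":0,"spin":0},{"hand":1,"tx":0,"ty":-0.058,"tz":0,"spin":0},{"hand":1,"tx":0,"ty":-0.058,"tz":0,"spin":0}]'; python3 st.py
```

```text
time: 0.78
tool_pos: [234.6, 469.2, 517.4]
tcp_rot: [3.142, 0.0, -2.718]
contact_force: [0.7, 1.7, 0.4]
grip_width: 91.6
finger_force: 0.0
0.78 [234.6 469.2 517.4] [ 0.961  0.311  0.828  0.     2.003 -1.033] z [ 0.  0. -1.] x [-0.912 -0.411 -0.   ] F [0.7 1.7 0.4] g 91.6 0.0
time: 1.4
tool_pos: [356.6, 343.2, 515.4]
tcp_rot: [3.142, -0.0, -2.372]
contact_force: [1.2, -0.3, -0.1]
grip_width: 92.3
finger_force: 0.0
1.4 [356.6 343.2 515.4] [ 0.611  0.242  0.928  0.     1.972 -1.729] z [-0. -0. -1.] x [-0.719 -0.696  0.   ] F [ 1.2 -0.3 -0.1] g 92.3 0.0
```

```bash
python3 -m creep '[{"hand":1,"tx":-0.04,"ty":0.038,"tz":0,"spin":0},{"hand":1,"tx":-0.04,"ty":0.038,"tz":0,"spin":0},{"hand":1,"tx":-0.06,"ty":0,"tz":0,"spin":0},{"hand":1,"tx":-0.06,"ty":0,"tz":0,"spin":0},{"hand":1,"tx":-0.06,"ty":0,"tz":0,"spin":0}]' >/dev/null; python3 st.py
python3 -m creep '[{"hand":1,"tx":-0.06,"ty":0,"tz":0,"spin":0},{"hand":1,"tx":-0.06,"ty":0,"tz":0,"spin":0},{"hand":1,"tx":-0.06,"ty":0,"tz":0,"spin":0}]' >/dev/null; python3 st.py
```

```text
2.02 [378.3 448.7 525.9] [ 0.733  0.755  0.048  0.023  2.574 -1.588] z [-0.182 -0.147 -0.972] x [-0.697 -0.678  0.233] F [ 1.8  0.5 -2.6] g 92.0 0.0
2.4 [381.2 432.6 510.5] [ 0.706  0.799  0.038  0.038  2.657 -1.601] z [-0.274 -0.21  -0.938] x [-0.671 -0.657  0.343] F [ 0.4  0.3 -0.4] g 92.0 0.0
```

Tilt does accumulate at the reach limit, so the trick works, but this way leans the fingers toward the robot. The opposite lean needs the j5 upper limit with j2+j3 small, which means going high and near.

```bash
python3 -m creep '[{"hand":1,"tx":0.036,"ty":0,"tz":-0.048,"spin":0},{"hand":1,"tx":0.036,"ty":0,"tz":-0.048,"spin":0},{"hand":1,"tx":0.036,"ty":0,"tz":-0.048,"spin":0}]' >/dev/null; python3 st.py
python3 -m creep '[{"hand":1,"tx":0.036,"ty":0,"tz":-0.048,"spin":0},{"hand":1,"tx":0.036,"ty":0,"tz":-0.048,"spin":0},{"hand":1,"tx":0.03,"ty":0,"tz":-0.05,"spin":0}]' >/dev/null; python3 st.py
```

```text
2.77 [348.5 397.7 591.1] [ 0.696  0.652  0.037  0.04   2.657 -1.608] z [-0.168 -0.116 -0.979] x [-0.704 -0.681  0.202] F [0.2 0.1 0.6] g 91.7 0.0
3.15 [307.2 357.5 662.4] [ 0.685  0.508  0.037  0.042  2.657 -1.613] z [-0.06  -0.023 -0.998] x [-0.72  -0.691  0.059] F [-0.4 -0.6 -0.7] g 91.8 0.0
```

```bash
python3 -m creep '[{"hand":1,"tx":0.045,"ty":0,"tz":-0.042,"spin":0},{"hand":1,"tx":0.045,"ty":0,"tz":-0.042,"spin":0},{"hand":1,"tx":0.045,"ty":0,"tz":-0.042,"spin":0},{"hand":1,"tx":0.045,"ty":0,"tz":-0.042,"spin":0}]' >/dev/null; python3 st.py
python3 -m creep '[{"hand":1,"tx":0.045,"ty":0,"tz":-0.042,"spin":0},{"hand":1,"tx":0.045,"ty":0,"tz":-0.042,"spin":0},{"hand":1,"tx":0.045,"ty":0,"tz":-0.042,"spin":0},{"hand":1,"tx":0.045,"ty":0,"tz":-0.042,"spin":0}]' >/dev/null; python3 st.py
```

```text
3.65 [227.9 297.1 746.9] [ 0.702  0.304  0.037  0.024  2.657 -1.609] z [ 0.101  0.1   -0.99 ] x [-0.716 -0.683 -0.142] F [-0.9  0.2  0. ] g 91.9 0.0
4.15 [117.1 234.2 807.8] [ 0.903  0.111  0.037 -0.165  2.657 -1.586] z [ 0.26   0.206 -0.943] x [-0.682 -0.652 -0.331] F [-0.2  0.7  0.8] g 91.9 0.0
```

```bash
python3 -m creep '[{"hand":1,"tx":0.02,"ty":-0.01,"tz":-0.055,"spin":0},{"hand":1,"tx":0.02,"ty":-0.01,"tz":-0.055,"spin":0},{"hand":1,"tx":0.02,"ty":-0.01,"tz":-0.055,"spin":0},{"hand":1,"tx":0.02,"ty":-0.01,"tz":-0.055,"spin":0}]' >/dev/null; python3 st.py

```

```text
4.65 [ 36.3 141.7 835.1] [ 1.5   -0.006  0.037 -0.812  2.658 -1.633] z [ 0.357  0.269 -0.894] x [-0.644 -0.623 -0.444] F [0.2 0.6 0. ] g 91.4 0.0
```

```bash
python3 -m creep '[{"hand":1,"tx":-0.016,"ty":-0.01,"tz":0.046,"spin":0},{"hand":1,"tx":-0.016,"ty":-0.01,"tz":0.046,"spin":0},{"hand":1,"tx":-0.016,"ty":-0.01,"tz":0.046,"spin":0},{"hand":1,"tx":-0.016,"ty":-0.01,"tz":0.046,"spin":0},{"hand":1,"tx":-0.016,"ty":-0.01,"tz":0.046,"spin":0}]' >/dev/null; python3 st.py

```

```text
5.28 [171.6 189.3 729.8] [ 0.525 -0.289  0.872  0.005  2.08  -1.817] z [ 0.397  0.235 -0.887] x [-0.62  -0.644 -0.448] F [-0.3  1.1  1. ] g 91.4 0.0
```

```bash
python3 -m creep '[{"hand":1,"tx":0.002,"ty":-0.002,"tz":0.056,"spin":0},{"hand":1,"tx":0.002,"ty":-0.002,"tz":0.056,"spin":0},{"hand":1,"tx":0.002,"ty":-0.002,"tz":0.056,"spin":0},{"hand":1,"tx":0.002,"ty":-0.002,"tz":0.056,"spin":0},{"hand":1,"tx":0.002,"ty":-0.002,"tz":0.056,"spin":0}]' >/dev/null
python3 -m creep '[{"hand":1,"tx":0.002,"ty":-0.002,"tz":0.056,"spin":0},{"hand":1,"tx":0.002,"ty":-0.002,"tz":0.056,"spin":0},{"hand":1,"tx":0.002,"ty":-0.002,"tz":0.056,"spin":0},{"hand":1,"tx":0,"ty":0,"tz":0,"spin":0}]' >/dev/null; python3 st.py; python3 -c "
from h import *
c=snap('wrist','w1');print(proj(c,[455,337,96]),proj(c,[441,322,96]),proj(c,[470,352,98]))"
```

```text
6.4 [347.9 272.6 323.7] [ 0.469 -0.125  1.922  0.04   0.877 -1.897] z [ 0.389  0.232 -0.892] x [-0.622 -0.648 -0.439] F [-0.2  0.2  0. ] g 91.6 0.0
[280.60574092 185.95023016] [279.54609362 173.91432374] [280.97728448 198.45629399]
```

View pics/w1.png

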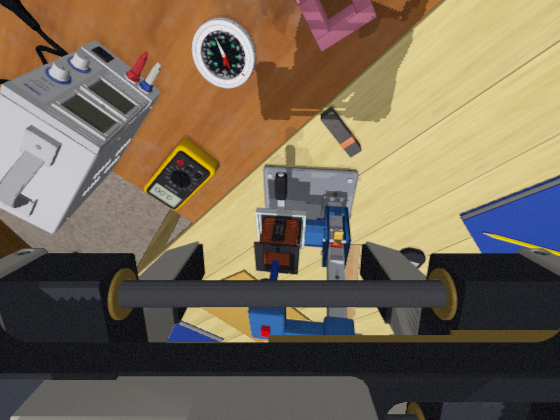

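The wrist view shows the handle grip at (281,186), exactly where the estimate projects. Approaching along the tool axis.

```bash
python3 -m creep '[{"hand":0.6,"tx":-0.001,"ty":0,"tz":0.055,"spin":0},{"hand":0.6,"tx":-0.001,"ty":0,"tz":0.055,"spin":0},{"hand":0.6,"tx":-0.001,"ty":-0.001,"tz":0.055,"spin":0},{"hand":0.6,"tx":-0.001,"ty":-0.001,"tz":0.045,"spin":0},{"hand":0.6,"tx":0,"ty":0,"tz":0,"spin":0}]' >/dev/null; python3 st.py; python3 -c "
from h import *
c=snap('wrist','w2');s=snap('side','s2');print(proj(c,[455,337,96]),proj(s,[455,337,96]))
a=cv2.resize(cv2.imread('pics/s2.png')[100:280,190:340],None,fx=3,fy=3);b=cv2.resize(cv2.imread('pics/w2.png')[100:370,190:350],None,fx=2,fy=2)
cv2.imwrite('pics/c2.png',np.hstack([a,b]))"
```

```text
7.08 [436.6 324.2 143.2] [ 0.484  0.304  2.016  0.072  0.346 -1.926] z [ 0.395  0.235 -0.888] x [-0.619 -0.646 -0.446] F [-0.8  0.5  0.5] g 55.5 0.0
[284.73607164 232.44361889] [282.53346719 242.37321183]
```

View pics/c2.png

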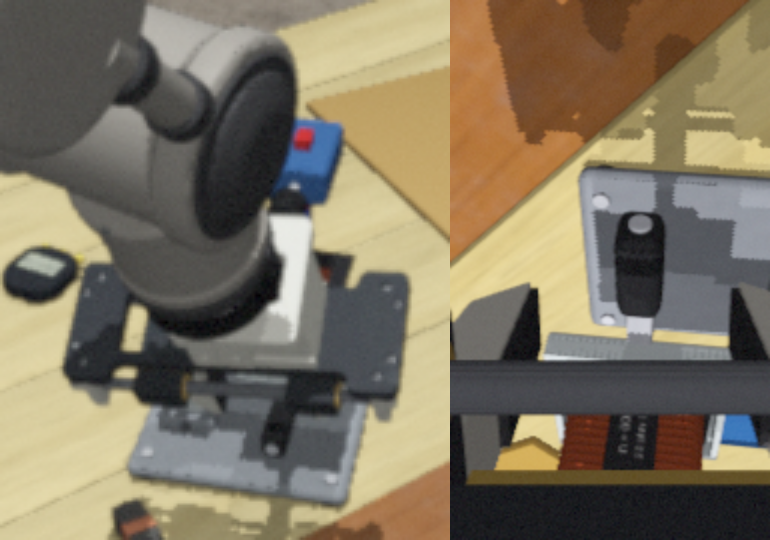

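Crop: the grip is centred between the fingers at wrist (285,232.5), again as predicted. Going down the last 55 mm.

```bash
python3 -m creep '[{"hand":0.6,"tx":0.002,"ty":0.001,"tz":0.018,"spin":0},{"hand":0.6,"tx":0.001,"ty":0.001,"tz":0.018,"spin":0},{"hand":0.6,"tx":0.001,"ty":0,"tz":0.018,"spin":0},{"hand":0.6,"tx":0,"ty":0,"tz":0,"spin":0}]' >/dev/null; python3 st.py
```

```text
7.67 [458.1 338.1 104.5] [ 0.489  0.413  1.981  0.079  0.284 -1.93 ] z [ 0.385  0.23  -0.894] x [-0.624 -0.649 -0.435] F [-0.8  0.7 -0.2] g 55.0 0.0
```

```bash
python3 -m creep '[{"hand":0.6,"tx":0.006,"ty":0.001,"tz":0.007,"spin":0},{"hand":0.6,"tx":0.006,"ty":0.001,"tz":0.007,"spin":0},{"hand":0.6,"tx":0,"ty":0,"tz":0,"spin":0}]' >/dev/null; python3 st.py
```

```text
8.05 [457.  336.5  95. ] [ 0.487  0.43   1.981  0.083  0.283 -1.937] z [ 0.372  0.223 -0.901] x [-0.63  -0.653 -0.421] F [ 0.1 -0.3  0.7] g 55.1 0.0
```

```bash
python3 -m creep '[{"hand":0,"tx":0,"ty":0,"tz":0,"spin":0},{"hand":0,"tx":0,"ty":0,"tz":0,"spin":0},{"hand":0,"tx":0,"ty":0,"tz":0,"spin":0},{"hand":0,"tx":0,"ty":0,"tz":0,"spin":0}]'; python3 st.py
```

```text
time: 8.55
tool_pos: [457.0, 336.7, 95.3]
tcp_rot: [-3.029, 0.436, -2.338]
contact_force: [-9.6, 13.0, -0.4]
grip_width: 19.8
finger_force: 9.0
8.55 [457.  336.7  95.3] [ 0.487  0.43   1.981  0.084  0.283 -1.937] z [ 0.372  0.224 -0.901] x [-0.63  -0.652 -0.422] F [-9.6 13.  -0.4] g 19.8 9.0
```

```bash
python3 -m creep '[{"hand":0,"tx":0,"ty":0.0015,"tz":0,"spin":0},{"hand":0,"tx":0,"ty":0,"tz":0,"spin":0},{"hand":0,"tx":0,"ty":0,"tz":0,"spin":0}]'>/dev/null; python3 st.py
```

```text
8.93 [456.  337.8  95.1] [ 0.491  0.43   1.981  0.079  0.282 -1.929] z [ 0.372  0.224 -0.901] x [-0.63  -0.652 -0.422] F [-2.4  0.8  1.5] g 16.5 30.0
```

```bash
python3 -m creep '[{"hand":0,"tx":-0.0008,"ty":-0.0002,"tz":-0.0018,"spin":0},{"hand":0,"tx":-0.0017,"ty":-0.0004,"tz":-0.0036,"spin":0},{"hand":0,"tx":-0.0017,"ty":-0.0004,"tz":-0.0036,"spin":0},{"hand":0,"tx":-0.0017,"ty":-0.0004,"tz":-0.0036,"spin":0}]'>/dev/null; python3 st.py
```

```text
9.43 [456.  337.8 108.9] [ 0.491  0.405  1.968  0.069  0.321 -1.919] z [ 0.371  0.223 -0.901] x [-0.63  -0.652 -0.421] F [ 2.7  3.7 -6.5] g 16.5 30.0
```

```bash
python3 -m creep '[{"hand":0,"tx":-0.0017,"ty":-0.0004,"tz":-0.0036,"spin":0},{"hand":0,"tx":-0.0017,"ty":-0.0004,"tz":-0.0036,"spin":0},{"hand":0,"tx":-0.0013,"ty":-0.0003,"tz":-0.0027,"spin":0},{"hand":0,"tx":-0.0013,"ty":-0.0003,"tz":-0.0027,"spin":0},{"hand":0,"tx":0,"ty":0,"tz":0,"spin":0}]'>/dev/null; python3 st.py
```

```text
10.05 [456.  337.8 123.2] [ 0.491  0.379  1.955  0.062  0.36  -1.911] z [ 0.372  0.223 -0.901] x [-0.63  -0.652 -0.422] F [ 0.5  3.2 -4. ] g 16.6 30.0
```

```bash
python3 -m creep '[{"hand":0,"tx":-0.0005,"ty":-0.0001,"tz":-0.0011,"spin":0},{"hand":0,"tx":0,"ty":0,"tz":0,"spin":0}]'>/dev/null; python3 st.py
python3 -m creep '[{"hand":0,"tx":-0.0005,"ty":-0.0001,"tz":-0.0011,"spin":0},{"hand":0,"tx":0,"ty":0,"tz":0,"spin":0}]'>/dev/null; python3 st.py
python3 -m creep '[{"hand":0,"tx":-0.0005,"ty":-0.0001,"tz":-0.0011,"spin":0},{"hand":0,"tx":0,"ty":0,"tz":0,"spin":0}]'>/dev/null; python3 st.py
```

```text
10.3 [456.  337.8 124.3] [ 0.491  0.377  1.953  0.061  0.363 -1.911] z [ 0.372  0.223 -0.901] x [-0.63  -0.652 -0.422] F [ 1.1  2.5 -6.2] g 16.6 30.0
10.55 [456.  337.8 125.6] [ 0.491  0.375  1.952  0.061  0.367 -1.91 ] z [ 0.372  0.223 -0.901] x [-0.63  -0.652 -0.422] F [ 2.1  2.1 -8. ] g 17.0 30.0
10.8 [456.  337.8 126.9] [ 0.491  0.373  1.951  0.06   0.37  -1.909] z [ 0.372  0.223 -0.901] x [-0.63  -0.652 -0.422] F [ 1.7  1.7 -5.9] g 16.6 30.0
```

```bash
python3 -m creep '[{"hand":0,"tx":-0.0006,"ty":-0.0001,"tz":-0.0014,"spin":0},{"hand":0,"tx":0,"ty":0,"tz":0,"spin":0}]'>/dev/null; python3 st.py
python3 -m creep '[{"hand":0,"tx":0.0006,"ty":0.0001,"tz":0.0014,"spin":0},{"hand":0,"tx":0.0004,"ty":0.0001,"tz":0.0009,"spin":0},{"hand":0,"tx":0,"ty":0,"tz":0,"spin":0}]'>/dev/null; python3 st.py
python3 -m creep '[{"hand":0,"tx":0.0004,"ty":0.0001,"tz":0.0009,"spin":0},{"hand":0,"tx":0,"ty":0,"tz":0,"spin":0}]'>/dev/null; python3 st.py
```

```text
11.05 [456.  337.8 128.4] [ 0.491  0.37   1.949  0.059  0.374 -1.908] z [ 0.372  0.223 -0.901] x [-0.63  -0.652 -0.422] F [ 1.7  1.5 -4.9] g 16.5 30.0
11.43 [456.  337.8 125.6] [ 0.491  0.375  1.952  0.06   0.367 -1.91 ] z [ 0.372  0.223 -0.901] x [-0.63  -0.652 -0.422] F [ 1.5  1.7 -7.1] g 16.3 30.0
11.68 [456.  337.8 125.1] [ 0.491  0.376  1.953  0.061  0.365 -1.91 ] z [ 0.372  0.224 -0.901] x [-0.629 -0.652 -0.422] F [-2.8 -1.2 -1. ] g 16.4 30.0
```

```bash
python3 -m creep '[{"hand":0,"tx":0.0003,"ty":0,"tz":0.0006,"spin":0},{"hand":0,"tx":0,"ty":0,"tz":0,"spin":0}]'>/dev/null; python3 st.py
python3 -c "
from h import *
s=snap('side','s3');snap('top','t3');w=snap('wrist','w3')
a=cv2.resize(cv2.imread('pics/s3.png')[100:280,190:340],None,fx=3,fy=3);b=cv2.resize(cv2.imread('pics/w3.png')[100:370,190:350],None,fx=2,fy=2)
cv2.imwrite('pics/c3.png',np.hstack([a,b]))"
```

```text
11.93 [456.  337.8 124.9] [ 0.491  0.376  1.954  0.061  0.363 -1.911] z [ 0.373  0.224 -0.901] x [-0.629 -0.652 -0.423] F [-5.4 -2.3  6.4] g 16.7 30.0
```

View pics/c3.png

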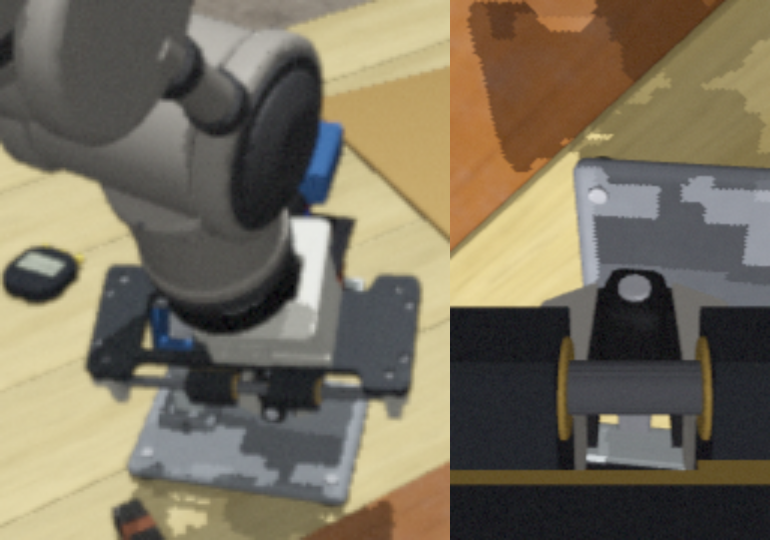

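The handle is held, the base is in place, and the upward force on the tool (+6 N) shows the tooth carries the table. Now relieve the press, open and back away along the tool axis.

```bash
python3 -m creep '[{"hand":0,"tx":-0.0002,"ty":0,"tz":-0.0005,"spin":0},{"hand":0.6,"tx":0,"ty":0,"tz":0,"spin":0},{"hand":0.6,"tx":0,"ty":0,"tz":0,"spin":0},{"hand":0.6,"tx":0,"ty":0,"tz":0,"spin":0}]'>/dev/null; python3 st.py
```

```text
12.57 [456.4 338.  124.8] [ 0.491  0.377  1.953  0.061  0.363 -1.91 ] z [ 0.373  0.224 -0.901] x [-0.629 -0.652 -0.423] F [-0.3  0.1 -0.6] g 42.1 0.0
```

```bash
python3 -m creep '[{"hand":0.6,"tx":0.003,"ty":0,"tz":-0.01,"spin":0},{"hand":0.6,"tx":0.01,"ty":0,"tz":-0.03,"spin":0},{"hand":0.6,"tx":0.02,"ty":0,"tz":-0.05,"spin":0},{"hand":0.6,"tx":0.03,"ty":0,"tz":-0.05,"spin":0},{"hand":0.6,"tx":0.03,"ty":0,"tz":-0.05,"spin":0}]'>/dev/null; python3 st.py
python3 -m creep '[{"hand":0.6,"tx":0.01,"ty":0,"tz":-0.05,"spin":0},{"hand":0.6,"tx":0,"ty":0,"tz":-0.05,"spin":0},{"hand":0.6,"tx":0,"ty":0,"tz":0,"spin":0}]'>/dev/null; python3 st.py
python3 -c "
from h import *
s=snap('side','s4');snap('top','t4');snap('wrist','w4')
a=cv2.resize(cv2.imread('pics/s4.png')[110:290,225:325],None,fx=3.3,fy=3.3);b=cv2.resize(cv2.imread('pics/w4.png')[:,100:400],None,fx=1.414,fy=1.414)
o=np.zeros((600,330+b.shape[1],3),np.uint8);o[:a.shape[0],:330]=a[:600];o[:b.shape[0],330:]=b[:600]
cv2.imwrite('pics/c4.png',o)"
```

```text
13.2 [325.2 233.8 257.7] [ 0.376 -0.144  2.12   0.108  0.724 -2.039] z [ 0.373  0.224 -0.901] x [-0.629 -0.653 -0.422] F [ 0.6 -0.4  0.9] g 55.0 0.0
13.57 [283.4 205.6 346.5] [ 0.324 -0.345  2.005  0.109  1.035 -2.059] z [ 0.38   0.226 -0.897] x [-0.626 -0.651 -0.429] F [ 0.6  0.2 -0.8] g 55.1 0.0
```

View pics/c4.png

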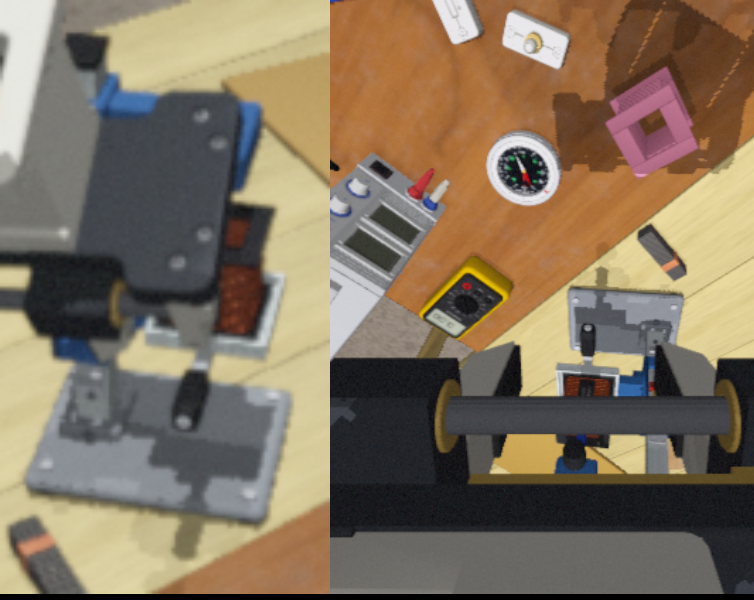

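The table is raised, the coil stands in its tray, and the surroundings look unmoved. The grip's centre is at side (283,230.6); one numeric check of height before handing in.

```bash
python3 -c "
from h import *
s=load('s4')
for z in (96,126,156): print(z,proj(s,[455,337,z]))
from plant import close_job; print(close_job())"
```

```text
96 [282.53346719 242.37321183]
126 [282.56140654 230.7377132 ]
156 [282.59057648 218.58973397]
the job is handed in; nothing more can be done
None
```

The job is handed in: the coil table rests with its pawl on the red tooth, 30 mm above its start. The coil is upright in its tray, nothing around it looks moved, and the gripper is open and clear of everything at about 14 s.

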